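Take the wide-well block out of the block heater

TASK

The aluminium block with the two wide wells has to cool. Take it by its black grip, slide it forward on the heater's deck, out from under the steel lip that overhangs its rear, then lift it clear and set it down gently, not dropped, flat inside the shallow steel tray, about in the middle with its long side along the tray's long side, and let go of it. Leave the block with the eight narrow wells where it is.

Things in the scene. Friction and masses are not known exactly. Their poses are not given: they have to be found in the camera images.
- wide_block_grip (a point): Black upright grip of the block to move; point: its centre, 58 mm above the block's underside, over the block's centre. Grip: blade 30 mm long (x), 12 thick (y), 48 tall, rising from the middle of the top of a loose aluminium block 110 mm long (x), 64 wide (y), 34 high, 0.55 kg, with two 26 mm round wells, one before and one behind the grip. z up.
- narrow_block_grip (a point): Same point on the other block, to be left in place: same size, material and grip, but eight round wells of 10 mm, four before and four behind the grip.
- heater: Fixed white heater; origin on the bench, +x to its rear. Steel deck 60 mm up, x -130 (open front) to 68 mm; 290 wide. Two bays, y +-70 mm, between 6 mm high rails along x, a block in each, in either order. Fixed steel lip over both bays from x = 33 mm rearward, 99 to 108 mm up, 5 over the blocks. Blocks start at x = 0 +-5 mm, 22 mm under the lip; clear once the block's centre is forward of x = -22.
- tray: Fixed shallow steel tray, open above, 150 mm long (x), 110 wide (y) outside, walls 4 mm thick, 12 mm high over all, inner floor 4 mm above the bench. Origin on the bench under its centre, z up. It stands across the robot's middle from the heater, left or right.
There are look-alikes about, which are no part of the job. Leave any pink look-alike of the part that bears wide_block_grip alone. Several things have the shape of the tray; the one meant has the colours described above.

How it is judged:
By the outcome, as a careful person would: the job done as asked, in the order asked, and still so for the second after the job is handed in, with the robot touching nothing.
It also fails if it takes over 45 s, if anything falls off the work surface, if the arm or the gripper's body presses on something with over 40 N, if the wrist force passes 120 N, or if a joint passes its speed limit or range.

ROBOT

A 6-joint arm with a two-finger parallel gripper is mounted at the origin on the work surface. World frame = base frame: x ahead of the robot, y to its left, z up, the work surface at z = 0. Lengths are in m, angles in rad, forces in N, time in s.
With the tool pointing down it reaches from about 0.225 to 0.875 m from the base axis. Payload 3.4 kg.
Tool frame: the origin (TCP) lies between the finger pads; the fingertips stand 11 mm ahead of it and the grasp point (between the pads) lies 8 mm behind it (tips_ahead is the distance from the TCP to the fingertips, in m); z points along the fingers, x is the direction in which the jaws open and shut, and the axes are right-handed (so a half turn about z gives the same grasp; the last joint's range is limited). The gripper opens to 85 mm and grips with 20 to 120 N. Pads are 22 mm wide; open, the fingers measure 114 mm over their backs; the gripper's body (76 mm by 85 mm) begins 54 mm behind the grasp point. The pads swing forward as they close: fully open they stand 13 mm farther back than shut.
Start: joints at [-1.394, 0.276, 1.505, -0, 1.361, -0.121], TCP at [0.169, -0.55, 0.242] pointing down, gripper open.
Joint ranges: [-2.89, 2.89], [-0.75, 2.08], [0.22, 2.7], [-1.18, 4.32], [0.11, 2.71], [-2.7, 2.7]. Speed limits (rad/s): [2.57, 2.57, 3.14, 3.14, 3.14, 3.14].

INTERFACE

Orientations are given as a unit quaternion [w, x, y, z].
In Python, from rig import get_state, get_image, sign_off, masks_of, tips_ahead gives the robot as it stands.
- The arm moves only by the tool play_rows, never from a script. Its argument "series" is a list of rows, each an object of numbers: "fingers": the closure, from -1 (fully open) to 1 (shut); "dx", "dy", "dz": the shift along the world's x, y, z in mm; "turn": the turn about the world's z in rad. A call has 1 to 20 rows; each row shifts and turns the pose as measured when the row begins; what a row does not reach is not made up. A row lasts 1/12 s, in which the tool goes at most 41.7 mm and 7.16 degrees, less where a joint would pass 70% of its speed; a pose out of reach is approached as far as the arm can. A call with a gripper value outside its range is refused whole. The fingers move at their own pace and stop on an object; "squeeze" is the grip in N (left out, the last holds). Time passes only in rows, so rows that do not move let the fingers close. It gives the time, the measured TCP pose, the force and the opening at its end, in the units of the state.
- get_state(): the state, without advancing time (a new reading comes with each control period).
- get_image(name): name is "scene" or "top" or "wrist"; returns a dict with "pixels" (384x512x3 uint8, red, green, blue), "vfov" (degrees; the focal length in pixels is half the picture's height over the tangent of half this angle, whatever the lens; pixels are square), "cx", "cy" (the principal point, pixels), "dist" ([k1, k2, p1, p2, k3] as OpenCV has them; the pictures are not rectified), "rvec" (rotation vector, rad) and "tvec" (3), from world to camera coordinates, as OpenCV has them; the wrist camera has in their place "hand_eye" (4x4, takes a point from camera to tool coordinates, whose origin is the TCP and whose axes are the tool frame's). Camera axes: x right, y down, z forward; pixel columns grow to the right and rows downward; lengths in m; the calibration is good to about 2 mm. A picture is of the moment at which its call begins: read the wrist's pose just before it. There is no depth.
- sign_off(): hands the job in, once; it reports no verdict.
Trained networks look in a picture, given as the dict that the camera call returned (one of the last four; its "shot" number tells which), for a name from the list of things; names that differ only in an ending like _2 or _b are one class to them, and where a whole thing is asked for, a point or a joint stands for the part that bears it (a point fixed in the world has none). Each returns a list of dicts, best first, with "p" (0 to 1); they miss things now and then, are a little off and sometimes report something else, mostly with a low value. They report only what shows in the picture. A call takes as long as a camera call. They do not tell look-alikes from the thing itself.
- masks_of(picture, label): "region" (384x512 bool, what is visible of it) and "xy" ([column, row] in pixels, amid what is visible of it).
The state is a dict: "clock": time; "qpos": joint angles; "qd": joint speeds; "effort": joint torques, N m; "position": TCP position; "ee_rot": TCP orientation; "contact_force": force on the tool from outside, world axes, zero at the start; "moment": the same for the moment, N m; "width": finger opening in m.
Only numpy, scipy, OpenCV 4.12 (cv2) and the standard library are available. Lean on these libraries where they do the work, as an engineer would, in place of code of your own. Each camera call takes 0.05 s, during which the arm holds its last target. There are 200 camera calls.

## Working session

There is one attempt and no reset: what is moved stays moved. The work goes in short steps, Python scripts to look and compute and a tool call to move; the robot and the scene stay as the last step left them, time stands still between calls to the robot, and variables do not carry over. Pictures are saved under pics/ and viewed, about 8 in all and at most 12, crops included, and the job is handed in when it is done.

Besides the shell and the picture viewer there is one more tool, called after "Emit:" as a command line: name --argument value ..., lists and objects as JSON in quotes. play_rows: Moves the arm, as the interface text tells. Its arguments: {"type":"object","properties":{"series":{"type":"array"},"squeeze":{"type":"number"}},"required":["series"]}

```bash
mkdir -p pics
cat > h.py <<'E'
import numpy as np, cv2
from rig import *
def K(im):
    h=384; f=h/2/np.tan(np.radians(im["vfov"])/2)
    return np.array([[f,0,im["cx"]],[0,f,im["cy"]],[0,0,1]])
def ray(im,uv):
    n=cv2.undistortPoints(np.array([[uv]],float),K(im),np.array(im["dist"],float)).ravel()
    R=cv2.Rodrigues(np.array(im["rvec"],float))[0]; t=np.array(im["tvec"],float)
    return -R.T@t, R.T@np.array([n[0],n[1],1])
def at(im,uv,z):
    o,d=ray(im,uv); return o+d*(z-o[2])/d[2]
def proj(im,P):
    return cv2.projectPoints(np.array(P,float).reshape(-1,1,3),np.array(im["rvec"],float),np.array(im["tvec"],float),K(im),np.array(im["dist"],float))[0].reshape(-1,2)
def save(im,name): cv2.imwrite("pics/"+name,im["pixels"][:,:,::-1])
E
python3 - <<'E'
from h import *
s=get_state();print(s["clock"],s["position"],s["ee_rot"],s["width"])
a=get_image("scene");b=get_image("top")
cv2.imwrite("pics/a.png",np.vstack([a["pixels"],b["pixels"]])[:,:,::-1])
for n,im in(("scene",a),("top",b)):
  print(n,ray(im,[256,192]))
  for l in("wide_block_grip","narrow_block_grip","heater","tray"):
    for m in masks_of(im,l): 
      ys,xs=np.nonzero(m["region"]);print(l,round(m["p"],2),np.round(m["xy"]),xs.min(),xs.max(),ys.min(),ys.max(),np.round(at(im,m["xy"],.0),3))
E
```

```text
0.0 [ 0.16862474 -0.54919404  0.24143662] [-6.33475620e-04  8.04181885e-01 -5.94382572e-01 -6.72689789e-04] 0.08533821594517818
scene (array([ 1.17133983, -0.31017229,  0.72991687]), array([-0.73414955,  0.25769809, -0.62819924]))
wide_block_grip 0.95 [339. 210.] 321 355 197 222 [0.478 0.199 0.   ]
wide_block_grip 0.74 [333. 161.] 313 348 147 173 [0.239 0.309 0.   ]
narrow_block_grip 0.65 [381. 207.] 368 403 190 213 [0.509 0.325 0.   ]
heater 0.68 [367. 235.] 296 445 182 276 [0.598 0.221 0.   ]
tray 0.61 [222. 271.] 197 245 245 299 [ 0.589 -0.194  0.   ]
tray 0.6 [134. 266.] 110 165 237 295 [ 0.502 -0.402  0.   ]
top (array([ 0.27411113, -0.0437656 ,  1.39438598]), array([ 0.13209675, -0.03068101, -0.99085013]))
wide_block_grip 0.79 [185. 154.] 172 195 134 167 [0.584 0.137 0.   ]
wide_block_grip 0.73 [138. 253.] 116 155 237 274 [0.27  0.279 0.   ]
narrow_block_grip 0.63 [135. 147.] 126 150 132 162 [0.607 0.3   0.   ]
heater 0.87 [162. 147.] 112 212 102 193 [0.607 0.212 0.   ]
tray 0.65 [352. 176.] 333 373 154 203 [ 0.51  -0.395  0.   ]
tray 0.63 [293. 148.] 270 311 125 176 [ 0.602 -0.205  0.   ]
```

View pics/a.png

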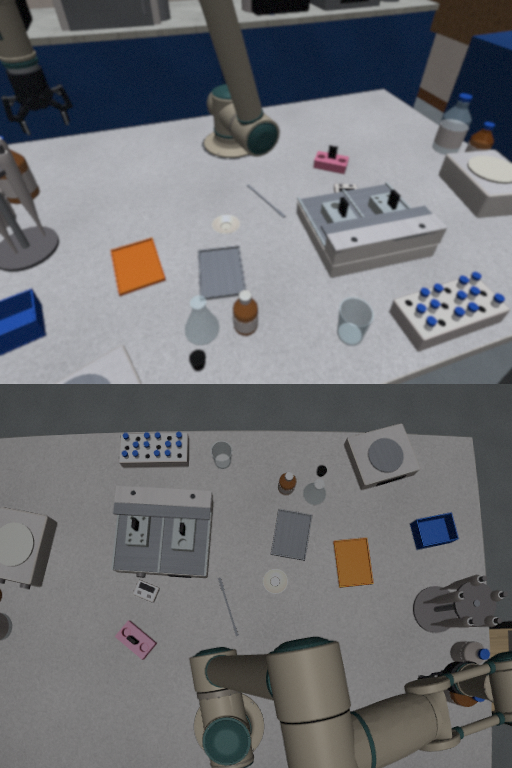

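The scene picture shows two grips on the heater at (339,210) and (381,207), and a pink look-alike at (333,161). There is a grey tray at (222,271) and an orange one at (134,266). I'll enlarge these to confirm which is which.

Run:
```python
from h import *
a=get_image("scene");b=get_image("top")
c1=cv2.resize(b["pixels"][95:200,105:220],(400,365),interpolation=cv2.INTER_CUBIC)
c2=cv2.resize(a["pixels"][175:280,290:405],(400,365),interpolation=cv2.INTER_CUBIC)
c3=cv2.resize(b["pixels"][115:185,260:330],(220,220),interpolation=cv2.INTER_CUBIC)
o=np.zeros((590,800,3),np.uint8);o[:365,:400]=c1;o[:365,400:]=c2;o[365:585,:220]=c3
cv2.imwrite("pics/b.png",o[:,:,::-1])
```

```text
(no output)
```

View pics/b.png

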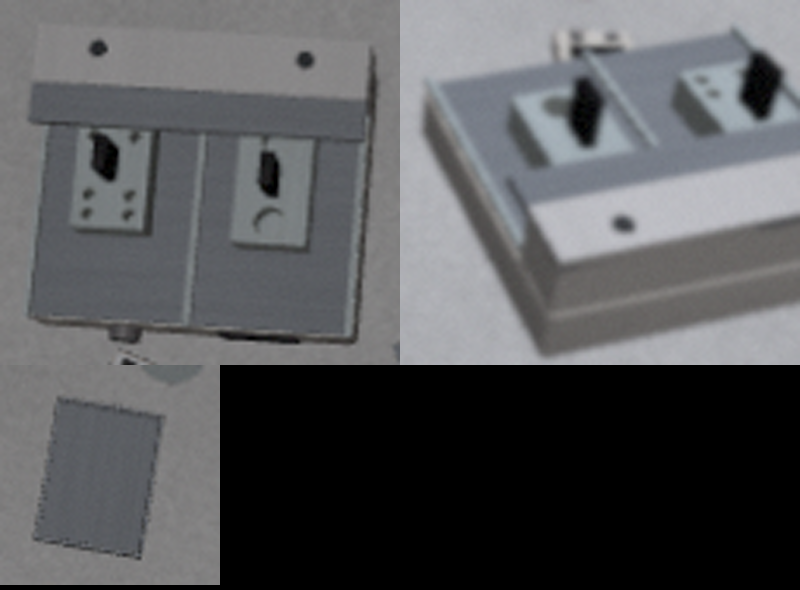

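The wide-well block is in the bay at top-image (185,154), the right-hand bay nearer the robot's middle; the narrow-well one is at (135,147). The pink look-alike at (138,253) is off the heater. The steel-grey tray is at top-image (293,148), and the orange one at (352,176) is the look-alike.

Run:
```python
from h import *
a=get_image("scene");b=get_image("top")
# tray
for im in(a,b):
  for m in masks_of(im,"tray"):
    ys,xs=np.nonzero(m["region"])
    P=np.array([at(im,[x,y],.012)[:2] for x,y in zip(xs,ys)],np.float32)
    print("tray",np.round(m["xy"]),cv2.minAreaRect(P))
  # mean colour
k=105/365
f=lambda x,y:[105+x*115/400,95+y*k]
for n,p,z in(("frontL",(30,318),.06),("frontR",(355,340),.06),("lipL",(32,122),.108),("lipR",(362,142),.108)): print(n,np.round(at(b,f(*p),z),4))
# triangulate the grip of the wide block by mask centroid
O=[];
for im in(a,b):
  m=masks_of(im,"wide_block_grip")[0]; px=im["pixels"].astype(int).sum(2)
  ys,xs=np.nonzero(m["region"]&(px<150)); print(len(xs),xs.mean(),ys.mean())
  O.append(ray(im,[xs.mean(),ys.mean()]))
A=0;B=0
for o,d in O:
  d=d/np.linalg.norm(d);M=np.eye(3)-np.outer(d,d);A=A+M;B=B+M@o
p=np.linalg.solve(A,B);print("grip",p,[np.linalg.norm(np.cross(p-o,d/np.linalg.norm(d))) for o,d in O])
w=get_image("wrist");print(w["hand_eye"],w["vfov"])
```

```text
tray [134. 266.] ((0.5083422064781189, -0.39487364888191223), (0.16219934821128845, 0.1138029471039772), 4.674973487854004)
tray [336. 212.] ((0.49064886569976807, 0.1846594512462616), (0.09382455796003342, 0.10733870416879654), 4.636303901672363)
tray [222. 270.] ((0.5968084335327148, -0.20082250237464905), (0.10947322845458984, 0.1581534445285797), 80.79010009765625)
tray [352. 176.] ((0.5029956698417664, -0.3928098678588867), (0.15205805003643036, 0.11452788859605789), 5.381836891174316)
tray [294. 148.] ((0.5909685492515564, -0.20013751089572906), (0.11434484273195267, 0.16019649803638458), 79.53059387207031)
frontL [0.4709 0.3459 0.06  ]
frontR [0.4502 0.0616 0.06  ]
lipL [0.6335 0.3369 0.108 ]
lipR [0.613  0.0531 0.108 ]
68 332.13235294117646 151.97058823529412
70 131.67142857142858 255.15714285714284
grip [0.26388414 0.28485131 0.05787647] [np.float64(0.0014260576100471219), np.float64(0.00142605761004707)]
[[ 9.99999757e-01  6.61668226e-04 -2.20960014e-04  1.54051859e-04]
 [-5.68534303e-04  9.56579023e-01  2.91472555e-01 -7.46607725e-02]
 [ 4.04223842e-04 -2.91472358e-01  9.56579166e-01 -1.31210613e-01]
 [ 0.00000000e+00  0.00000000e+00  0.00000000e+00  1.00000000e+00]] 68.69328288724934
```

Emit:
play_rows --series '[{"dx":27,"dy":25,"dz":4,"turn":-0.035,"fingers":-1},{"dx":27,"dy":25,"dz":4,"turn":-0.035,"fingers":-1},{"dx":27,"dy":25,"dz":4,"turn":-0.035,"fingers":-1},{"dx":27,"dy":25,"dz":4,"turn":-0.035,"fingers":-1},{"dx":27,"dy":25,"dz":4,"turn":-0.035,"fingers":-1},{"dx":27,"dy":25,"dz":4,"turn":-0.035,"fingers":-1},{"dx":27,"dy":25,"dz":4,"turn":-0.035,"fingers":-1},{"dx":27,"dy":25,"dz":4,"turn":-0.035,"fingers":-1},{"dx":27,"dy":25,"dz":4,"turn":-0.035,"fingers":-1},{"dx":27,"dy":25,"dz":4,"turn":-0.035,"fingers":-1},{"dx":27,"dy":25,"dz":4,"turn":-0.035,"fingers":-1},{"dx":27,"dy":25,"dz":4,"turn":-0.035,"fingers":-1},{"dx":27,"dy":25,"dz":4,"turn":-0.035,"fingers":-1},{"dx":27,"dy":25,"dz":4,"turn":-0.035,"fingers":-1},{"fingers":-1},{"fingers":-1}]'

```text
invalid input at $.series[14]: expected keys fingers, dx, dy, dz, turn
```

```bash
cat >> h.py <<'E'
from scipy.spatial.transform import Rotation as Rn
def wrist():
    s=get_state(); im=get_image("wrist")
    q=s["ee_rot"]; T=np.eye(4); T[:3,:3]=Rn.from_quat([q[1],q[2],q[3],q[0]]).as_matrix(); T[:3,3]=s["position"]
    C=np.linalg.inv(T@np.array(im["hand_eye"]))
    im["rvec"]=cv2.Rodrigues(C[:3,:3])[0].ravel(); im["tvec"]=C[:3,3]
    return s,im
def xang(s):
    q=s["ee_rot"]; v=Rn.from_quat([q[1],q[2],q[3],q[0]]).as_matrix()[:,0]; return np.degrees(np.arctan2(v[1],v[0]))
E
python3 - <<'E'
from h import *
s,im=wrist();print(s["clock"],s["position"],xang(s),s["contact_force"])
save(im,"w1.png")
for m in masks_of(im,"tray"):
    c=max(cv2.findContours(m["region"].astype(np.uint8),cv2.RETR_EXTERNAL,cv2.CHAIN_APPROX_NONE)[0],key=cv2.contourArea)
    P=np.array([at(im,p[0],.012)[:2] for p in c],np.float32)
    print(m["p"],m["xy"],cv2.minAreaRect(P), cv2.minAreaRect(c))
E
```

```text
0.95 [ 0.1687211  -0.5497276   0.24233025] -72.93833534047047 [ 0.74821761 -0.60198918 -0.05557552]
```

View pics/w1.png

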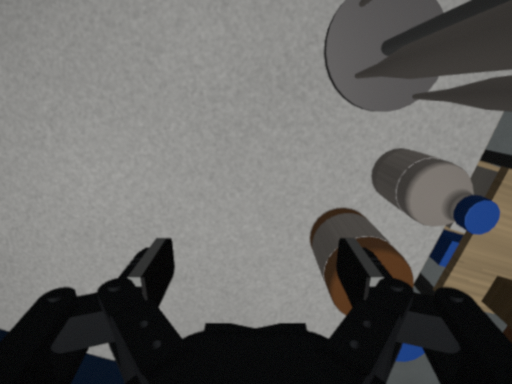

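The move was refused because every key is required. The picture shows only bottles near the right finger at (360,260), which the planned motion moves away from.

Emit:
play_rows --series '[{"dx":27,"dy":25,"dz":4,"turn":-0.035,"fingers":-1},{"dx":27,"dy":25,"dz":4,"turn":-0.035,"fingers":-1},{"dx":27,"dy":25,"dz":4,"turn":-0.035,"fingers":-1},{"dx":27,"dy":25,"dz":4,"turn":-0.035,"fingers":-1},{"dx":27,"dy":25,"dz":4,"turn":-0.035,"fingers":-1},{"dx":27,"dy":25,"dz":4,"turn":-0.035,"fingers":-1},{"dx":27,"dy":25,"dz":4,"turn":-0.035,"fingers":-1},{"dx":27,"dy":25,"dz":4,"turn":-0.035,"fingers":-1},{"dx":27,"dy":25,"dz":4,"turn":-0.035,"fingers":-1},{"dx":27,"dy":25,"dz":4,"turn":-0.035,"fingers":-1},{"dx":27,"dy":25,"dz":4,"turn":-0.035,"fingers":-1},{"dx":27,"dy":25,"dz":4,"turn":-0.035,"fingers":-1},{"dx":27,"dy":25,"dz":4,"turn":-0.035,"fingers":-1},{"dx":27,"dy":25,"dz":4,"turn":-0.035,"fingers":-1},{"dx":0,"dy":0,"dz":0,"turn":0,"fingers":-1},{"dx":0,"dy":0,"dz":0,"turn":0,"fingers":-1}]'

```text
clock: 2.38
position: [0.5603, -0.1818, 0.301]
ee_rot: [0.001, -0.624, 0.781, -0.002]
contact_force: [0.2, -0.1, -0.7]
width: 0.0853
```

Run:
```python
from h import *
s,im=wrist();print(s["clock"],s["position"],xang(s),s["contact_force"])
save(im,"w2.png")
for m in masks_of(im,"tray"):
    c=max(cv2.findContours(m["region"].astype(np.uint8),cv2.RETR_EXTERNAL,cv2.CHAIN_APPROX_NONE)[0],key=cv2.contourArea)
    P=np.array([at(im,p[0],.012)[:2] for p in c],np.float32)
    print(m["p"],m["xy"],cv2.minAreaRect(P), cv2.minAreaRect(c))
```

```text
2.3833 [ 0.56027857 -0.18183349  0.30098783] -102.76178831349412 [ 0.24552182 -0.06547702 -0.70039988]
0.79 [396.2, 157.4] ((0.5051366686820984, -0.3926067352294922), (0.15173286199569702, 0.11440105736255646), 5.363542556762695) ((396.947021484375, 158.51177978515625), (97.72716522216797, 76.90184783935547), 77.47119140625)
0.78 [263.5, 125.9] ((0.592113733291626, -0.1982659250497818), (0.10924745351076126, 0.15273402631282806), 79.59400939941406) ((261.7216796875, 130.09906005859375), (104.50996398925781, 76.92732238769531), 87.51044464111328)
```

View pics/w2.png

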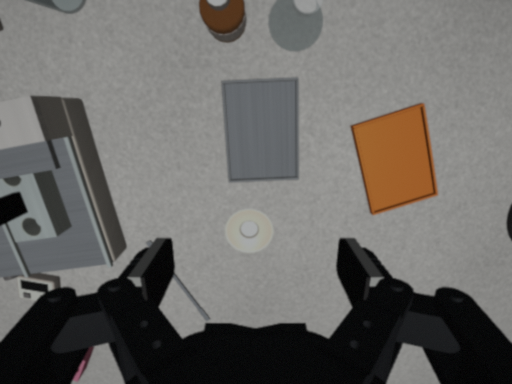

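Steel tray at (263,130), orange one at (396,158), wide-well block at the left edge (25,210). Moving to view the block.

Emit:
play_rows --series '[{"dx":-2,"dy":38,"dz":0,"turn":0.019,"fingers":-1},{"dx":-2,"dy":38,"dz":0,"turn":0.019,"fingers":-1},{"dx":-2,"dy":38,"dz":0,"turn":0.019,"fingers":-1},{"dx":-2,"dy":38,"dz":0,"turn":0.019,"fingers":-1},{"dx":-2,"dy":38,"dz":0,"turn":0.019,"fingers":-1},{"dx":-2,"dy":38,"dz":0,"turn":0.019,"fingers":-1},{"dx":-2,"dy":38,"dz":0,"turn":0.019,"fingers":-1},{"dx":-2,"dy":38,"dz":0,"turn":0.019,"fingers":-1},{"dx":0,"dy":0,"dz":0,"turn":0,"fingers":-1},{"dx":0,"dy":0,"dz":0,"turn":0,"fingers":-1}]'

```text
clock: 3.32
position: [0.534, 0.1152, 0.2992]
ee_rot: [-0.003, -0.674, 0.739, -0.003]
contact_force: [0.1, 0.2, -0.9]
width: 0.0852
```

Run:
```python
from h import *
s,im=wrist();print(s["clock"],s["position"],xang(s),s["contact_force"])
np.savez("w3.npz",**{k:im[k] for k in("pixels","vfov","cx","cy","dist","rvec","tvec")})
# overlay predicted model
o=np.array([.5903,.1944]);y=np.radians(-4.2);R=np.array([[np.cos(y),-np.sin(y)],[np.sin(y),np.cos(y)]])
for l in("wide_block_grip","narrow_block_grip"):
  for m in masks_of(im,l):
    ys,xs=np.nonzero(m["region"]);print(l,m["p"],m["xy"],xs.min(),xs.max(),ys.min(),ys.max())
big=cv2.resize(im["pixels"],(800,600),interpolation=cv2.INTER_CUBIC)[:,:,::-1].copy()
def line(P,c):
  q=proj(im,P)*800/512
  cv2.polylines(big,[np.int32(np.round(q))],True,c,1)
def box(cx,cy,lx,ly,z): return [list(o+R@[cx+a*lx/2,cy+b*ly/2])+[z] for a,b in((-1,-1),(1,-1),(1,1),(-1,1))]
line(box(0,-.07,.11,.064,.094),(0,0,255)); line(box(0,-.07,.03,.012,.142),(0,255,0))
line([list(o+R@p)+[.06] for p in([-.13,-.145],[-.13,.145],[.03,.145],[.03,-.145])],(255,0,0))
cv2.imwrite("pics/w3.png",big)
```

```text
3.3167 [0.53402316 0.11516029 0.2991659 ] -95.21931912643795 [ 0.12490849  0.17304769 -0.87883726]
wide_block_grip 0.87 [238.9, 132.1] 207 264 94 174
wide_block_grip 0.57 [181.5, 312.2] 159 211 287 337
narrow_block_grip 0.83 [122.4, 136.6] 88 158 97 172
```

View pics/w3.png

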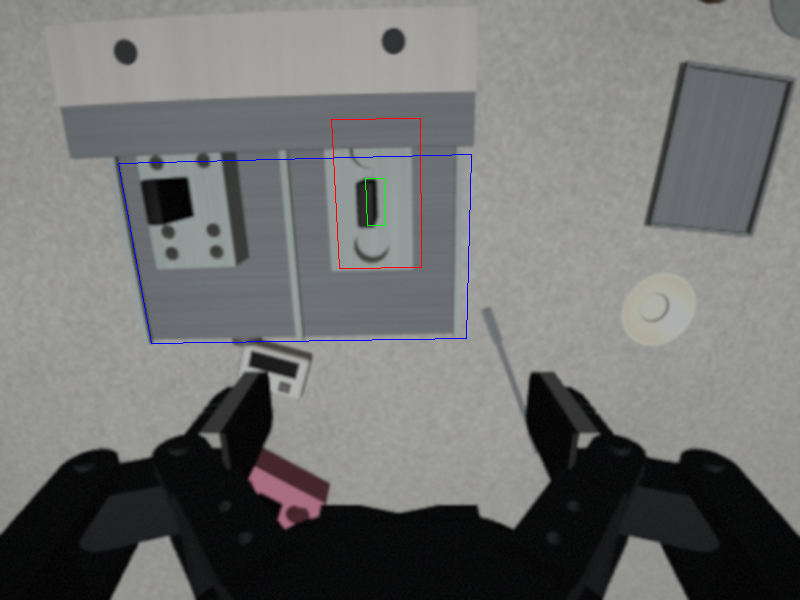

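The overlay fits the heater to about 1 px. The wide block (two wells; (370,210) here) sits about 5 mm toward +y from the bay centre, giving a grip at about (0.584, 0.130). Descending around the grip.

Emit:
play_rows --series '[{"dx":9,"dy":3,"dz":-26,"turn":0.005,"fingers":-1},{"dx":9,"dy":3,"dz":-26,"turn":0.005,"fingers":-1},{"dx":9,"dy":3,"dz":-26,"turn":0.005,"fingers":-1},{"dx":9,"dy":3,"dz":-26,"turn":0.005,"fingers":-1},{"dx":9,"dy":3,"dz":-26,"turn":0.005,"fingers":-1},{"dx":7,"dy":0,"dz":-20,"turn":0,"fingers":-1},{"dx":0,"dy":0,"dz":0,"turn":0,"fingers":-1},{"dx":0,"dy":0,"dz":0,"turn":0,"fingers":-1}]'

```text
clock: 4.13
position: [0.5916, 0.1115, 0.1462]
ee_rot: [-0.001, -0.674, 0.739, -0.007]
contact_force: [-1.3, -0.2, 0.3]
width: 0.0854
```

Run:
```python
from h import *
s,im=wrist();print(s["clock"],s["position"],xang(s),s["contact_force"],tips_ahead() if callable(tips_ahead) else tips_ahead)
big=im["pixels"][:,:,::-1].copy()
p=proj(im,[[.584,.130,.142],[.584,.130,.094]]);print(p)
for q in p: cv2.circle(big,tuple(int(v) for v in np.round(q)),3,(0,0,255),-1)
cv2.imwrite("pics/w4.png",big)
```

```text
4.1333 [0.59161091 0.11149722 0.14623118] -95.22708397985967 [-1.33644507 -0.19025704  0.2575744 ] 0.011
[[222.65783813 263.44992124]
 [229.37980609 227.39064166]]
```

View pics/w4.png

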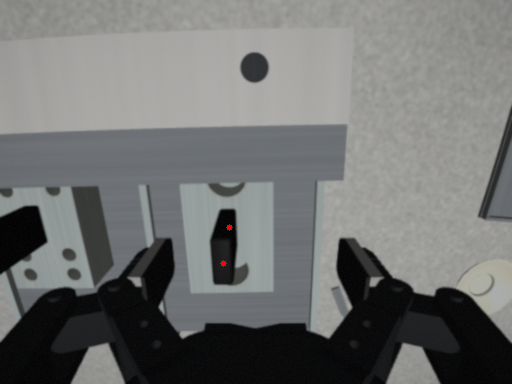

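Grip top at about (223,261), matching the predicted dot, but y drifted short. Correcting.

Emit:
play_rows --series '[{"dx":-7,"dy":19,"dz":0,"turn":0.02,"fingers":-1},{"dx":0,"dy":0,"dz":0,"turn":0,"fingers":-1},{"dx":0,"dy":0,"dz":0,"turn":0,"fingers":-1}]'

```text
clock: 4.43
position: [0.5861, 0.1276, 0.1505]
ee_rot: [0.001, -0.68, 0.733, -0.009]
contact_force: [-0.1, 0.5, 1.1]
width: 0.0853
```

Emit:
play_rows --series '[{"dx":-1,"dy":2,"dz":-24,"turn":0,"fingers":-1},{"dx":0,"dy":0,"dz":0,"turn":0,"fingers":-1},{"dx":0,"dy":0,"dz":0,"turn":0,"fingers":-1}]'

```text
clock: 4.68
position: [0.5879, 0.1283, 0.132]
ee_rot: [0.005, -0.68, 0.734, -0.012]
contact_force: [0.7, 0.3, 1.6]
width: 0.0854
```

Run:
```python
from h import *
s=get_state();print(s["position"],xang(s))
```

```text
[0.58792861 0.12829999 0.13202263] -94.37925982410133
```

Emit:
play_rows --series '[{"dx":-4,"dy":2,"dz":-18,"turn":0,"fingers":-1},{"dx":0,"dy":0,"dz":0,"turn":0,"fingers":-1}]'

```text
clock: 4.85
position: [0.5854, 0.1295, 0.117]
ee_rot: [0.006, -0.679, 0.734, -0.014]
contact_force: [-0.6, -0.4, 0.5]
width: 0.0853
```

```bash
cat >> h.py <<'E'
def st():
    s=get_state(); q=s["ee_rot"]; M=Rn.from_quat([q[1],q[2],q[3],q[0]]).as_matrix()
    print("t",s["clock"],"p",np.round(s["position"],4),"xang",round(xang(s),2),"toolz",np.round(M[:,2],4),"xz",round(M[2,0],4),"yz",round(M[2,1],4),"F",np.round(s["contact_force"],1),"w",round(s["width"],4))
    return s
E
python3 -c "
from h import *
st()"
```

```text
t 4.85 p [0.5854 0.1295 0.117 ] xang -94.43 toolz [ 0.0283 -0.0118 -0.9995] xz 0.0095 yz -0.0291 F [-0.6 -0.4  0.5] w 0.0853
```

Emit:
play_rows --squeeze 60 --series '[{"dx":-1,"dy":0,"dz":-3,"turn":0,"fingers":1},{"dx":0,"dy":0,"dz":0,"turn":0,"fingers":1},{"dx":0,"dy":0,"dz":0,"turn":0,"fingers":1},{"dx":0,"dy":0,"dz":0,"turn":0,"fingers":1},{"dx":0,"dy":0,"dz":0,"turn":0,"fingers":1},{"dx":0,"dy":0,"dz":0,"turn":0,"fingers":1}]'

```text
clock: 5.35
position: [0.5884, 0.1294, 0.1202]
ee_rot: [0.011, -0.679, 0.734, -0.017]
contact_force: [-0.9, 6.3, 4.6]
width: 0.0121
```

```bash
python3 -c "
from h import *
st()"
```

```text
t 5.35 p [0.5884 0.1294 0.1202] xang -94.51 toolz [ 0.0382 -0.0099 -0.9992] xz 0.0069 yz -0.0388 F [-0.9  6.3  4.6] w 0.0121
```

Emit:
play_rows --series '[{"dx":-12,"dy":1,"dz":-1,"turn":0,"fingers":1},{"dx":-12,"dy":1,"dz":-1,"turn":0,"fingers":1}]'

```text
clock: 5.52
position: [0.5717, 0.1313, 0.1204]
ee_rot: [0.016, -0.679, 0.734, -0.021]
contact_force: [5.8, -1.0, 3.9]
width: 0.0114
```

```bash
python3 -c "
from h import *
st()"
```

```text
t 5.5167 p [0.5717 0.1313 0.1204] xang -94.52 toolz [ 0.0531 -0.0094 -0.9985] xz 0.0052 yz -0.0537 F [ 5.8 -1.   3.9] w 0.0114
```

Emit:
play_rows --series '[{"dx":-14,"dy":1,"dz":-1,"turn":0,"fingers":1},{"dx":-14,"dy":1,"dz":-1,"turn":0,"fingers":1}]'

```text
clock: 5.68
position: [0.5498, 0.1333, 0.1213]
ee_rot: [0.022, -0.678, 0.734, -0.027]
contact_force: [4.2, -0.6, 2.5]
width: 0.0113
```

Run:
```python
from h import *
s=st();print(np.round(s["qpos"],4),np.round(s["qd"],3),np.round(s["effort"],2))
s,im=wrist();b=get_image("scene");s=st();print(np.round(s["qpos"],4))
c=cv2.resize(b["pixels"][130:275,285:450],(437,384),interpolation=cv2.INTER_CUBIC)
o=np.hstack([im["pixels"][:, 130:400],c]);cv2.imwrite("pics/w5.png",o[:,:,::-1])
```

```text
t 5.6833 p [0.5498 0.1333 0.1213] xang -94.49 toolz [ 0.0686 -0.0092 -0.9976] xz 0.0038 yz -0.0692 F [ 4.2 -0.6  2.5] w 0.0113
[ 0.1261  0.3255  1.7588 -0.0212  0.9904  1.7862] [ 0.06  -0.214  0.334 -0.017 -0.21   0.068] [  0.24 -39.06 -18.83   0.28   1.17  -0.  ]
t 5.7833 p [0.5458 0.1335 0.1207] xang -94.48 toolz [ 0.0614 -0.0091 -0.9981] xz 0.0043 yz -0.062 F [0.9 0.3 2.1] w 0.0114
[ 0.1268  0.3243  1.7622 -0.0201  0.9954  1.786 ]
```

View pics/w5.png

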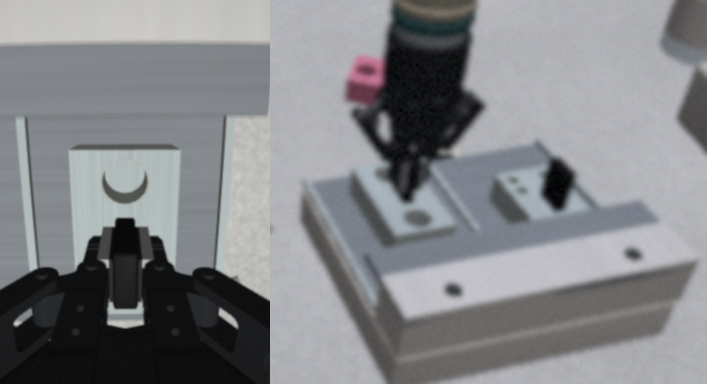

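The block is out from under the lip: its rear edge shows free of the lip in both views, at (125,148) in the wrist view. The arm keeps settling during camera calls, so I'll use those to let rows finish. Lifting.

Emit:
play_rows --series '[{"dx":0,"dy":0,"dz":30,"turn":0,"fingers":1},{"dx":0,"dy":0,"dz":35,"turn":0,"fingers":1}]'

```text
clock: 5.95
position: [0.5371, 0.1326, 0.1776]
ee_rot: [0.009, -0.679, 0.734, -0.017]
contact_force: [1.4, 0.2, -5.5]
width: 0.0112
```

Run:
```python
from h import *
for i in range(4):
  st(); get_image("top")
s=st()
```

```text
t 5.95 p [0.5371 0.1326 0.1776] xang -94.46 toolz [ 0.0367 -0.0119 -0.9993] xz 0.009 yz -0.0375 F [ 1.4  0.2 -5.5] w 0.0112
t 6.0 p [0.5405 0.1331 0.1848] xang -94.46 toolz [ 0.0477 -0.0107 -0.9988] xz 0.0069 yz -0.0484 F [ 0.8  0.1 -0.8] w 0.011
t 6.05 p [0.5421 0.1333 0.1831] xang -94.47 toolz [ 0.0518 -0.01   -0.9986] xz 0.006 yz -0.0525 F [ 1.9 -0.3 -6.8] w 0.0111
t 6.1 p [0.541  0.133  0.1807] xang -94.47 toolz [ 0.0485 -0.0105 -0.9988] xz 0.0067 yz -0.0492 F [-0.6 -0.2 -6.9] w 0.011
t 6.15 p [0.5396 0.1328 0.1789] xang -94.47 toolz [ 0.0444 -0.0111 -0.999 ] xz 0.0076 yz -0.0451 F [-0.5 -0.4 -6.9] w 0.0113
```

Emit:
play_rows --series '[{"dx":6,"dy":-30,"dz":3,"turn":-0.012,"fingers":1},{"dx":6,"dy":-38,"dz":3,"turn":-0.012,"fingers":1},{"dx":6,"dy":-38,"dz":0,"turn":-0.012,"fingers":1},{"dx":6,"dy":-38,"dz":0,"turn":-0.012,"fingers":1},{"dx":6,"dy":-38,"dz":0,"turn":-0.012,"fingers":1},{"dx":6,"dy":-38,"dz":0,"turn":-0.012,"fingers":1},{"dx":6,"dy":-38,"dz":0,"turn":-0.012,"fingers":1},{"dx":6,"dy":-36,"dz":0,"turn":-0.012,"fingers":1},{"dx":6,"dy":-20,"dz":0,"turn":-0.012,"fingers":1}]'

```text
clock: 6.9
position: [0.5758, -0.1852, 0.1555]
ee_rot: [-0.003, -0.64, 0.768, 0.004]
contact_force: [0.5, -0.4, -5.7]
width: 0.0107
```

Run:
```python
from h import *
for i in range(5):
  get_image("top")
s=st()
```

```text
t 7.15 p [ 0.5757 -0.18    0.1565] xang -100.23 toolz [-0.009   0.0068 -0.9999] xz -0.0051 yz 0.0101 F [-0.2  1.1 -5.4] w 0.0113
```

Emit:
play_rows --series '[{"dx":19,"dy":-18,"dz":-22,"turn":-0.01,"fingers":1}]'

```text
clock: 7.23
position: [0.5929, -0.1939, 0.1374]
ee_rot: [-0.0, -0.638, 0.77, 0.007]
contact_force: [1.5, -0.1, -5.7]
width: 0.0114
```

Run:
```python
from h import *
for i in range(3): get_image("top")
s=st()
s,im=wrist();b=get_image("scene")
c=cv2.resize(b["pixels"][150:310,165:310],(480,530),interpolation=cv2.INTER_CUBIC)
o=np.zeros((530,790,3),np.uint8);o[:384,:310]=im["pixels"][:,110:420];o[:,310:]=c
cv2.imwrite("pics/w6.png",o[:,:,::-1])
```

```text
t 7.3833 p [ 0.594  -0.1968  0.1315] xang -100.74 toolz [-0.0135  0.0091 -0.9999] xz -0.0064 yz 0.0149 F [-0.3 -0.3 -5.6] w 0.0114
```

View pics/w6.png

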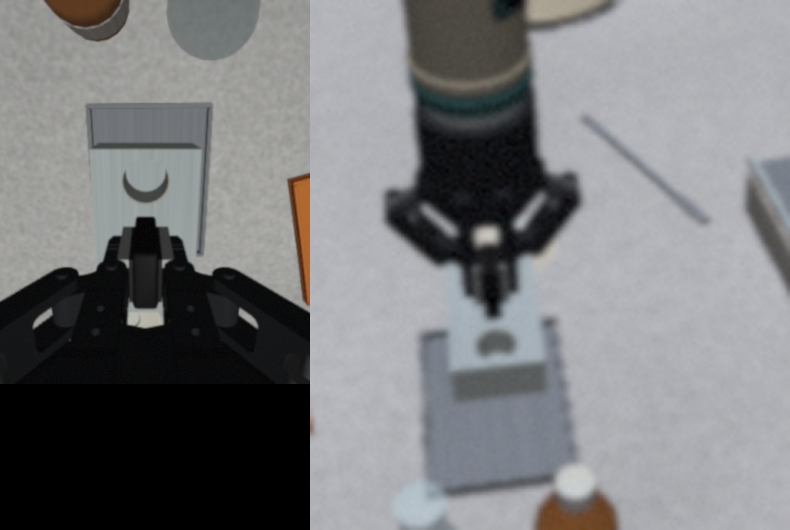

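Run:
```python
from h import *
from scipy.optimize import least_squares
s,im=wrist();p=np.array(s["position"]);st()
g=cv2.cvtColor(im["pixels"],cv2.COLOR_RGB2GRAY)
print(g[134:160,255].tolist(),g[134:160,215].tolist())
print("row170",g[170,192:212].tolist(),g[170,300:318].tolist())
yaw=np.radians(xang(s)+90)
def model(v,P):  # v: pitch, centre x,y,z(grip centre)
    R=Rn.from_euler("ZY",[yaw,v[0]]).as_matrix()
    return proj(im,(R@(np.array(P)).T).T+v[1:4])
top=-.024; bot=-.058
for pit in(-.06,-.03,0,.03,.06):
    v=[pit,p[0]-.004,p[1],p[2]-.002]
    print(pit,np.round(model(v,[[.055,.032,top],[.055,-.032,top],[.055,.032,bot],[.055,-.032,bot]]),1).tolist())
```

```text
t 7.5333 p [ 0.5942 -0.1965  0.1342] xang -100.73 toolz [-0.0103  0.0079 -0.9999] xz -0.0059 yz 0.0116 F [ 0.1 -1.  -7.6] w 0.0113
[117, 117, 116, 116, 116, 116, 116, 114, 102, 82, 70, 69, 70, 73, 98, 131, 150, 156, 155, 155, 156, 155, 155, 154, 155, 155] [118, 117, 117, 117, 117, 116, 117, 115, 103, 82, 72, 67, 70, 74, 99, 134, 154, 160, 160, 160, 161, 160, 160, 160, 160, 160]
row170 [158, 158, 157, 159, 157, 157, 158, 158, 161, 160, 159, 157, 157, 157, 158, 160, 160, 159, 157, 159] [153, 151, 153, 155, 157, 157, 159, 158, 158, 154, 141, 126, 113, 99, 82, 89, 106, 113]
-0.06 [[198.2, 145.7], [315.4, 145.9], [208.3, 134.5], [305.4, 134.7]]
-0.03 [[198.9, 146.3], [314.7, 146.5], [208.9, 136.7], [304.8, 136.9]]
0 [[199.6, 147.1], [314.1, 147.3], [209.4, 139.0], [304.3, 139.1]]
0.03 [[200.2, 147.9], [313.4, 148.2], [209.9, 141.2], [303.8, 141.4]]
0.06 [[200.8, 148.9], [312.8, 149.1], [210.4, 143.5], [303.3, 143.7]]
```

The block sits about 0.05 rad nose-up at the front relative to level, matching the tool's drift since grasp. I'll see whether slow rows bring the tilt back while descending.

Emit:
play_rows --series '[{"dx":0,"dy":0,"dz":-4,"turn":0,"fingers":1},{"dx":0,"dy":0,"dz":-4,"turn":0,"fingers":1},{"dx":0,"dy":0,"dz":-4,"turn":0,"fingers":1},{"dx":0,"dy":0,"dz":-4,"turn":0,"fingers":1},{"dx":0,"dy":0,"dz":-4,"turn":0,"fingers":1},{"dx":0,"dy":0,"dz":-4,"turn":0,"fingers":1}]'

```text
clock: 8.03
position: [0.5941, -0.1935, 0.1118]
ee_rot: [-0.0, -0.639, 0.769, 0.004]
contact_force: [0.2, 1.0, -6.2]
width: 0.0111
```

Run:
```python
from h import *
for i in range(3): st();get_image("top")
```

```text
t 8.0333 p [ 0.5941 -0.1935  0.1118] xang -100.52 toolz [-0.0056  0.0065 -1.    ] xz -0.0054 yz 0.0067 F [ 0.2  1.  -6.2] w 0.0111
t 8.0833 p [ 0.5935 -0.1933  0.1108] xang -100.53 toolz [-0.0072  0.0073 -0.9999] xz -0.0058 yz 0.0084 F [-0.4 -0.8 -6.2] w 0.0115
t 8.1333 p [ 0.5934 -0.1933  0.1111] xang -100.53 toolz [-0.0076  0.0074 -0.9999] xz -0.0058 yz 0.0089 F [-0.2  0.7 -5.5] w 0.0114
```

Emit:
play_rows --series '[{"dx":-15,"dy":3,"dz":0,"turn":0,"fingers":1},{"dx":-15,"dy":3,"dz":0,"turn":0,"fingers":1},{"dx":-15,"dy":3,"dz":0,"turn":0,"fingers":1},{"dx":-15,"dy":3,"dz":0,"turn":0,"fingers":1}]'

```text
clock: 8.52
position: [0.5375, -0.1834, 0.1121]
ee_rot: [0.002, -0.639, 0.769, 0.001]
contact_force: [0.2, -0.4, -5.6]
width: 0.0113
```

Run:
```python
from h import *
for i in range(4): get_image("top")
st()
```

```text
t 8.7167 p [ 0.5384 -0.1837  0.1125] xang -100.55 toolz [ 0.0025  0.0033 -1.    ] xz -0.0037 yz -0.0018 F [ 1.3 -0.  -6.5] w 0.0116
```

Emit:
play_rows --series '[{"dx":30,"dy":-7,"dz":0,"turn":0,"fingers":1}]'

```text
clock: 8.8
position: [0.5618, -0.1882, 0.1117]
ee_rot: [-0.001, -0.639, 0.769, 0.006]
contact_force: [-2.6, 0.5, -7.3]
width: 0.0115
```

Run:
```python
from h import *
for i in range(4): get_image("top")
st()
```

```text
t 9.0 p [ 0.5705 -0.1915  0.1128] xang -100.53 toolz [ 0.0049  0.0023 -1.    ] xz -0.0031 yz -0.0044 F [-0.4  1.3 -5.5] w 0.0111
```

Emit:
play_rows --series '[{"dx":28,"dy":-7,"dz":-20,"turn":0,"fingers":1}]'

```text
clock: 9.08
position: [0.5949, -0.1972, 0.0956]
ee_rot: [0.001, -0.639, 0.769, 0.001]
contact_force: [-0.1, -0.3, -6.6]
width: 0.011
```

Run:
```python
from h import *
for i in range(5): get_image("top")
st()
```

```text
t 9.3333 p [ 0.598  -0.1982  0.0921] xang -100.53 toolz [ 0.0028  0.0032 -1.    ] xz -0.0036 yz -0.0022 F [-0.5 -0.2 -6. ] w 0.0109
```

Emit:
play_rows --squeeze 35 --series '[{"dx":-1,"dy":0,"dz":-20,"turn":0,"fingers":1}]'

```text
clock: 9.42
position: [0.5999, -0.1995, 0.0762]
ee_rot: [0.004, -0.639, 0.769, -0.004]
contact_force: [1.6, -0.8, -6.6]
width: 0.0112
```

Run:
```python
from h import *
for i in range(5): get_image("top")
st()
```

```text
t 9.6667 p [ 0.5968 -0.1982  0.073 ] xang -100.53 toolz [ 0.0034  0.0029 -1.    ] xz -0.0035 yz -0.0028 F [ 0.4 -0.1 -6.2] w 0.0112
```

Emit:
play_rows --squeeze 30 --series '[{"dx":0,"dy":0,"dz":-5,"turn":0,"fingers":1}]'

```text
clock: 9.75
position: [0.5981, -0.1988, 0.0699]
ee_rot: [0.003, -0.639, 0.769, -0.002]
contact_force: [1.4, -1.3, -5.6]
width: 0.0111
```

Run:
```python
from h import *
for i in range(4): get_image("top");st()
```

```text
t 9.8 p [ 0.5973 -0.1985  0.0686] xang -100.53 toolz [ 0.0051  0.0021 -1.    ] xz -0.003 yz -0.0047 F [-0.4  0.1 -6.6] w 0.0115
t 9.85 p [ 0.5968 -0.1983  0.0684] xang -100.53 toolz [ 0.0037  0.0027 -1.    ] xz -0.0033 yz -0.0032 F [-0.2  0.5 -6.2] w 0.0112
t 9.9 p [ 0.5968 -0.1982  0.0683] xang -100.53 toolz [ 0.0035  0.0028 -1.    ] xz -0.0034 yz -0.0029 F [-0.2  0.3 -7.2] w 0.0109
t 9.95 p [ 0.5969 -0.1982  0.0684] xang -100.53 toolz [ 0.0037  0.0028 -1.    ] xz -0.0034 yz -0.0031 F [ 0.1  0.2 -6. ] w 0.0111
```

Emit:
play_rows --squeeze 25 --series '[{"dx":0,"dy":0,"dz":-3,"turn":0,"fingers":1}]'

```text
clock: 10.03
position: [0.5974, -0.1985, 0.0661]
ee_rot: [0.003, -0.639, 0.769, -0.001]
contact_force: [-0.7, -0.5, -6.4]
width: 0.0107
```

Run:
```python
from h import *
for i in range(4): get_image("top")
st()
```

```text
t 10.2333 p [ 0.5967 -0.1982  0.0652] xang -100.53 toolz [ 0.0033  0.003  -1.    ] xz -0.0035 yz -0.0027 F [-0.3 -0.3 -5.5] w 0.0109
```

Emit:
play_rows --squeeze 22 --series '[{"dx":0,"dy":0,"dz":-3,"turn":0,"fingers":1}]'

```text
clock: 10.32
position: [0.5967, -0.198, 0.064]
ee_rot: [0.002, -0.639, 0.769, 0.0]
contact_force: [-8.5, 3.3, 24.0]
width: 0.0113
```

Run:
```python
from h import *
for i in range(4): get_image("top")
st()
```

```text
t 10.5167 p [ 0.5968 -0.1981  0.0642] xang -100.52 toolz [ 0.0042  0.0025 -1.    ] xz -0.0033 yz -0.0036 F [-4.3  1.5  6.4] w 0.0113
```

Emit:
play_rows --squeeze 20 --series '[{"dx":0,"dy":0,"dz":-1,"turn":0,"fingers":1}]'

```text
clock: 10.6
position: [0.5968, -0.1981, 0.0643]
ee_rot: [0.003, -0.639, 0.769, -0.001]
contact_force: [-1.7, 0.8, -3.4]
width: 0.0111
```

Run:
```python
from h import *
for i in range(3): get_image("top")
st()
s,im=wrist();b=get_image("scene")
g=cv2.cvtColor(im["pixels"],cv2.COLOR_RGB2GRAY);print(g[130:165,255].tolist())
yaw=np.radians(xang(s)+90);p=s["position"]
for pit in(0,.03,.06):
    R=Rn.from_euler("ZY",[yaw,pit]).as_matrix()
    print(pit,np.round(proj(im,(R@np.array([[.055,0,-.024],[.055,0,-.058]]).T).T+[p[0]-.004,p[1],p[2]-.002]),1).tolist())
c=cv2.resize(b["pixels"][170:310,165:300],(480,498),interpolation=cv2.INTER_CUBIC)
o=np.zeros((498,790,3),np.uint8);o[:384,:310]=im["pixels"][:,110:420];o[:,310:]=c
cv2.imwrite("pics/w7.png",o[:,:,::-1])
```

```text
t 10.75 p [ 0.5967 -0.1981  0.0641] xang -100.51 toolz [ 0.0045  0.0023 -1.    ] xz -0.0031 yz -0.004 F [-3.7  1.5  6.2] w 0.011
[117, 117, 119, 117, 117, 118, 118, 118, 117, 114, 100, 79, 71, 71, 72, 70, 84, 121, 150, 158, 157, 158, 157, 158, 157, 156, 155, 157, 157, 157, 159, 159, 158, 158, 159]
0 [[256.6, 147.7], [256.5, 140.3]]
0.03 [[256.6, 148.6], [256.5, 142.6]]
0.06 [[256.5, 149.5], [256.5, 145.0]]
```

View pics/w7.png

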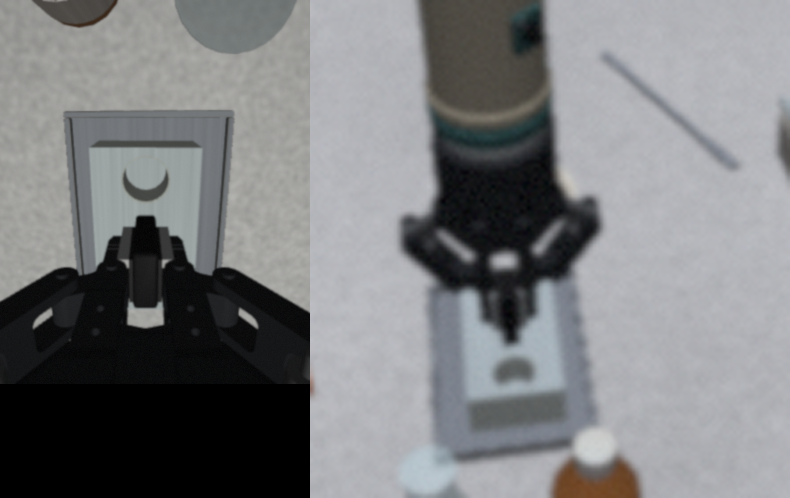

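The block is centred in the tray with sides parallel; a slight pitch (about 0.02 rad) remains. I'll press down a little more under a light grip so it pivots flat.

Emit:
play_rows --squeeze 20 --series '[{"dx":0,"dy":0,"dz":-2,"turn":0,"fingers":1}]'

```text
clock: 10.93
position: [0.5967, -0.198, 0.0641]
ee_rot: [0.003, -0.639, 0.769, -0.001]
contact_force: [-7.1, 3.8, 18.2]
width: 0.0111
```

Run:
```python
from h import *
for i in range(3): get_image("top")
st()
s,im=wrist();g=cv2.cvtColor(im["pixels"],cv2.COLOR_RGB2GRAY);print(g[138:152,255].tolist())
```

```text
t 11.0833 p [ 0.5967 -0.1981  0.0641] xang -100.51 toolz [ 0.0051  0.002  -1.    ] xz -0.0029 yz -0.0046 F [-5.1  1.5 10.5] w 0.0114
[117, 114, 101, 80, 71, 72, 71, 73, 82, 115, 146, 157, 157, 157]
```

z stops at 0.064, which is exactly the grip height over deck carried to the tray floor, so the block is seated. Releasing.

Emit:
play_rows --series '[{"dx":0,"dy":0,"dz":0,"turn":0,"fingers":0.3},{"dx":0,"dy":0,"dz":0,"turn":0,"fingers":0},{"dx":0,"dy":0,"dz":0,"turn":0,"fingers":-0.3},{"dx":0,"dy":0,"dz":0,"turn":0,"fingers":-0.3}]'

```text
clock: 11.47
position: [0.6002, -0.1997, 0.0657]
ee_rot: [0.005, -0.639, 0.769, -0.005]
contact_force: [0.6, 0.1, -0.2]
width: 0.0553
```

Emit:
play_rows --series '[{"dx":0,"dy":0,"dz":15,"turn":0,"fingers":-0.3},{"dx":0,"dy":0,"dz":30,"turn":0,"fingers":-0.3},{"dx":0,"dy":0,"dz":30,"turn":0,"fingers":-0.3},{"dx":-10,"dy":0,"dz":35,"turn":0,"fingers":-0.3},{"dx":-35,"dy":0,"dz":15,"turn":0,"fingers":-0.3},{"dx":-35,"dy":0,"dz":15,"turn":0,"fingers":-0.3},{"dx":-35,"dy":0,"dz":10,"turn":0,"fingers":-0.3}]'

```text
clock: 12.05
position: [0.4889, -0.2008, 0.2146]
ee_rot: [0.005, -0.641, 0.768, -0.005]
contact_force: [-0.0, -0.7, 0.1]
width: 0.0555
```

Run:
```python
from h import *
for i in range(4): get_image("top")
st()
s,im=wrist();b=get_image("top")
c=cv2.resize(b["pixels"][95:215,105:325],(512,279),interpolation=cv2.INTER_CUBIC)
cv2.imwrite("pics/w8.png",np.vstack([im["pixels"][:300],c])[:,:,::-1])
```

```text
t 12.25 p [ 0.4883 -0.2004  0.2134] xang -100.44 toolz [ 1.210e-02  3.000e-04 -9.999e-01] xz -0.0024 yz -0.0118 F [ 0.7 -0.9  0.3] w 0.0558
```

View pics/w8.png

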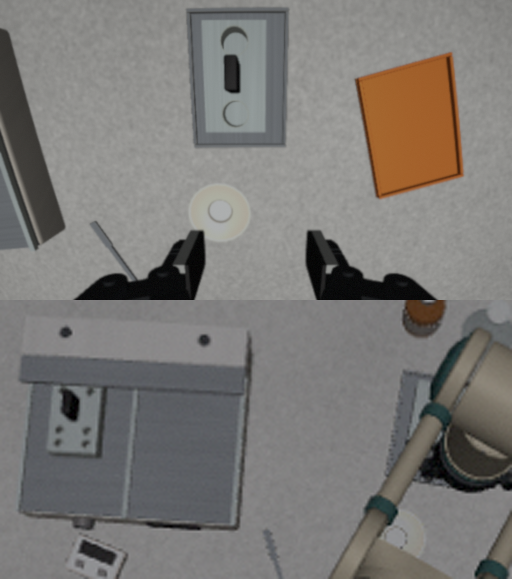

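The wide block lies flat inside the steel tray at (233,75), parallel to its long side, with the gripper clear. The narrow block is still in its bay at (75,415).

```bash
python3 -c "
from rig import *
print(sign_off())"
```

```text
the job is handed in; nothing more can be done
None
```

The block with the two wide wells is now in the steel tray, released, and the job is handed in. I gripped it by its black grip, slid it about 42 mm forward until it was clear of the lip, lifted it and lowered it in small steps to contact.

**Last checks:**
- The final wrist picture shows the block flat inside the steel-grey tray, near its middle and with its long side along the tray's.
- The gripper was open, about 0.15 m above the tray and touching nothing, with the force reading near zero.
- The narrow-well block still sits in its bay. I never went near the pink look-alike or the orange tray.
- The clock stood at about 12.3 s of the 45 s allowed.

**What was off:**
- **Tilt while carrying:** the tool tilted slightly over the rows, so the block hung about 0.05 rad off level. I took some of that out before lowering it.
- **Flatness before release:** the image still suggested about 0.02 rad of pitch. The height disagreed: it stopped at the value expected for a seated block, so I released on that, and the final picture agrees.
- **Contact force at set-down:** it reached about 24 N for a moment, on the block through the fingers.

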